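Press an end cap home with the bench-mounted bar clamp

ROBOT

A 6-joint arm with a two-finger parallel gripper is mounted at the origin on the work surface. World frame = base frame: x ahead of the robot, y to its left, z up, the work surface at z = 0. Lengths are in m, angles in degrees, forces in N, time in s.
With the tool pointing down it reaches from about 0.4 to 0.825 m from the base axis. Payload 7 kg.
Tool frame: the origin (TCP) lies midway between the tips of the shut fingers; the grasp point (between the pads) lies r.grasp_offset behind it (r.grasp_offset is the distance from the TCP to the grasp point, in m); x points along the fingers, z is the direction in which the jaws open and shut, and the axes are right-handed (so a half turn about x gives the same grasp; the last joint's range is limited). The gripper opens to 88 mm and grips with 3 to 60 N. Pads are 19 mm wide; open, the fingers measure 130 mm over their backs; the gripper's body (78 mm by 193 mm) begins 47 mm behind the grasp point.
Start: joints at [84.918, 20.546, 0.682, 0, -70.136, -16.507], TCP at [0.248, 0.628, 0.227] pointing down, gripper open.
Joint ranges: [-176.03, 176.03], [-82.01, 121.73], [-58.28, 71.71], [-173.87, 95.51], [-174.79, -0.11], [-173.66, 173.66]. Speed limits (degrees/s): [136.94, 136.94, 172.46, 180, 180, 180].

INTERFACE

Orientations are given as [roll, pitch, yaw] about the fixed x, y, z axes, in that order (R = Rz(yaw) Ry(pitch) Rx(roll)).
In Python, from plant import readout, vision, close_job, r gives the robot as it stands.
- The arm moves only by the shell command python3 -m handwheel 'ROWS' [OPENING] [FORCE]. ROWS is JSON, a list that holds one entry, the list of rows, each a list of 4 numbers: the shift along the world's x, y, z in units of 40 mm (1.0 is 40 mm), then the turn about the world's z in units of 5 degrees (1.0 is 5 degrees). In form: [[[tx, ty, tz, roll], ...]]. A call has 1 to 8 rows; each row shifts and turns the pose as measured when the row begins; what a row does not reach is not made up. A row lasts 1/10 s, in which the tool goes at most 50 mm and 8.59 degrees, less where a joint would pass 70% of its speed; a pose out of reach is approached as far as the arm can. A call is refused whole if a number of a shift passes 1 or a number of a turn 1, either way. A call with a gripper value outside its range is refused whole. OPENING is the finger opening in mm, from 0 to 87.6, set as the call begins (- or left out, the last holds). The fingers move at their own pace and stop on an object; FORCE is the grip in N (left out, the last holds). Time passes only in rows, so rows that do not move let the fingers close. It gives the time, the measured TCP pose, the force and the opening at its end, in the units of the state.
- readout.get_state(): the state, without advancing time (a new reading comes with each control period).
- vision.capture(name): name is "side" or "top"; returns the picture (384x512x3 uint8, blue, green, red); there is no depth.
- vision.get_calibration(name): a dict with "intrinsics" (3x3 intrinsics, pixels), "dist" ([k1, k2, p1, p2, k3] as OpenCV has them; the pictures are not rectified), "pose" (4x4, takes a point from camera to world coordinates). Camera axes: x right, y up, looking along -z (the intrinsics and any distortion apply to the point x, -y, -z); pixel columns grow to the right and rows downward; lengths in m; the calibration is good to about 2 mm. A picture is of the moment at which its call begins. get_calibration takes no time and is no camera call.
- close_job(): hands the job in, once; it reports no verdict.
The state is a dict: "time_s": time; "joints": joint angles; "qd": joint speeds; "joint_torque": joint torques, N m; "tcp_pos": TCP position; "eef_rot": TCP orientation; "contact_force": force on the tool from outside, world axes, zero at the start; "moment": the same for the moment, N m; "gripper_width": finger opening in m.
Only numpy, scipy, OpenCV 4.12 (cv2) and the standard library are available. Lean on these libraries where they do the work, as an engineer would, in place of code of your own. Each camera call takes 0.05 s, during which the arm holds its last target.

TASK

The black end cap has been started in the mouth of the aluminium case that lies in the bar clamp on the bench: pump the clamp's trigger until the jaw has pressed the cap fully home, going by feel, because the plastic cracks if you keep squeezing hard once it is home. Then push the clamp's release tab over towards the handle and keep it there until the jaw has sprung all the way back, and let go. Keep off the jaw, the bar and the work themselves, and do not disturb the loose things around.

Things in the scene. Friction and masses are not known exactly. Their poses are not given: they have to be found in the camera images.
- jig: Fixture: plywood board 18 mm thick with a grey bar clamp lying on its side. Origin on the bench under the clamp body; z up; x along the bar to the moving jaw; handle and trigger stick out to -y. In its frame (mm): board x -110 to 220, y -127 to 95; clamp body x -36 to 38, y -26 to 78, top 65; handle x -36 to -4, y -114 to -22, top 63; bar y -8 to 8, z 45 to 55, from x -78 (closed: -130).
- trigger (a joint): Trigger in front (+x) of the handle, pivot at x 23.5, y 14 of the jig. 0 at rest (sprung back), 0.40 rad fully squeezed towards the handle; trigger_face moves 39 mm, nearly straight along -x. First 0.13 rad is free; a stroke past 0.37 rad moves the jaw on one 7 mm tooth (up to 9.5 mm, settling back on the tooth as the trigger is let go). It must come back below 0.02 rad to catch the next tooth.
- trigger_face (a point): Pushing place on the trigger's front, at rest x 46, y -81, z 50 in the jig's frame; push along -x. Black bar 78 x 11 mm, z 39 to 61, leaning 0.21 rad forward at rest, 14 mm more beyond; 40 mm free in front. Takes 2 to 12 N with the jaw free, up to 15 N as the cap slides; cap home: climbs steeply before the stroke's end (below 0.34 rad). 17 to 19 N is plenty, over 22 N may crack the cap.
- release (a joint): Release lever with the holding pawl. 0 at rest (sprung), 0.22 rad when the tab is pushed right over. Must be held past 0.18 rad; a spring then runs the jaw out in about a second; let go early and the pawl catches again.
- release_tab (a point): Middle of the pushing face of the release tab: upright dark steel tab 18 mm wide (x), 6 mm thick (y), z 56 to 82 above the bench, standing over the bar behind the clamp body; at rest x -62, y 8, z 68 in the jig's frame. The face looks to +y of the jig; push it along -y (towards the handle) 11 to 12.5 mm with 2 to 7 N. Free air around it above the bar.
- jaw: Toothed steel bar with the grey moving jaw at its far end; a holding pawl stops it running back. Slides along the jig's x; its origin is the jig's when fully open, up to 52 mm towards -x when closed.
- jaw_face (a point): Middle of the moving jaw's pad face, 50 mm wide, 32 mm high. At x 181, y 42, z 50 in the jig's frame when fully open; smaller x as it closes; 142 when the cap is home.
- case: Loose extruded aluminium case, 100 mm long (x), 56 mm wide (y), 40 mm high, 0.32 kg, lying between two wooden cheeks on a 30 mm high nest, closed end towards the fixed jaw. Origin at the centre of its underside; x points to the open mouth at x = 50 mm.
- cap_face (a point): Middle of the outer face of the plastic end cap (flange 56 by 40 by 4 mm, tight plug behind it) in the mouth of the case. 54 mm from the case's origin along its x when fully home; starts 5 to 10 mm proud. Slides in under about 12 N from the jaw, stays where it is pressed, cracks above 40 N.
- spare_cap: Loose spare end cap, 56 by 40 by 18 mm, lying on the board. To be left alone.
- screwdriver: Loose screwdriver on the bench. To be left alone.
- junction_box: Loose open galvanised box, 102 by 102 by 54 mm, on the bench. To be left alone.
- jar: Loose white jar, 60 mm across, 75 mm high, on the bench. To be left alone.
Not all that is in view belongs to the job. What is shaped like the case but green or turquoise is not meant.

How it is judged (in metres and radians):
On the way:
1. the jaw, pumped up, presses the cap fully home in the case (within 1.5 mm) and bears on it (x of cap_face in the frame of case below 0.0555 m and contact force between jaw and case above 10 N), for 0.05 s.
At the end, for the whole second after the job is handed in: The cap is home in the case (within 1.5 mm), the jaw is back at its open stop (within 3 mm) and still, trigger and release are back at rest (within 0.05 rad), and the case still lies at rest in its nest (within 5 mm) (x of cap_face in the frame of case below 0.0555 m and x of jaw_face in the frame of jig above 0.178 m and value of joint each of trigger, release below 0.05 rad and y of case in the frame of jig between 0.037 and 0.047 m and x of case in the frame of jig below 0.098 m and z of case in the frame of jig below 0.034 m and linear speed of each of case, jaw below 0.01 m/s); the robot touches nothing.
It fails at once if the jaw squeezes the work with more than 40 N: the cap cracks (contact force between jaw and case above 40 N).
It fails at once if the robot pushes on the jaw or the bar (more than 3 N) (contact force between any of the fingers, the arm and jaw above 3 N).
It fails at once if the robot pushes on the case or its cap (more than 3 N) (contact force between any of the fingers, the arm and case above 3 N).
It fails at once if a loose thing nearby is moved more than 30 mm (distance of any of spare_cap, screwdriver, junction_box, jar from where it was at the start of the episode above 0.03 m).
It also fails if it takes over 58 s, if anything falls off the work surface, if the arm or the gripper's body presses on something with over 40 N, if the wrist force passes 120 N, or if a joint passes its speed limit or range.

## Working session

There is one attempt and no reset: what is moved stays moved. The work goes in short steps, Python scripts to look and compute and a shell command to move; the robot and the scene stay as the last step left them, time stands still between calls to the robot, and variables do not carry over. Pictures are saved under pics/ and viewed, and the job is handed in when it is done.

```bash
ls; mkdir -p pics; python3 - <<'E'
from plant import readout, vision, r
import cv2
print(readout.get_state(), r.grasp_offset)
for n in("side","top"):
    im=vision.capture(n); cv2.imwrite(f"pics/{n}0.png",im)
    c=vision.get_calibration(n); print(n,c)
E
```

```text
pics
{'time_s': 0.0, 'joints': array([ 8.49190300e+01,  2.05918043e+01,  6.32777706e-01, -2.06879836e-02,
       -7.01336821e+01, -1.65083736e+01]), 'qd': array([ 0.04767902, -0.00314156, -0.00558052, -0.0848404 , -0.05261536,
       -0.04745482]), 'joint_torque': array([-2.39096429e-03, -5.82713592e+01,  2.93059856e+01,  6.99760705e+00,
        6.95106952e-03, -1.64217281e-04]), 'tcp_pos': array([0.24819304, 0.62719052, 0.22560915]), 'eef_rot': array([   4.66259476,   89.90527285, -106.93379488]), 'contact_force': array([-0.67340676,  0.22873212,  0.06491427]), 'moment': array([-0.03812367,  0.00166459,  0.01816391]), 'gripper_width': 0.08754894296808263} 0.0188
side {'intrinsics': array([[371.30745727,   0.        , 255.65273358],
       [  0.        , 371.30745727, 192.64763844],
       [  0.        ,   0.        ,   1.        ]]), 'dist': array([-0.06949686,  0.        ,  0.        ,  0.        ,  0.        ]), 'pose': array([[ 0.99989192,  0.00953584, -0.01118973,  0.56032243],
       [-0.0145403 ,  0.75392175, -0.6568033 , -0.64249289],
       [ 0.00217301,  0.65689501,  0.75397893,  0.82483441],
       [ 0.        ,  0.        ,  0.        ,  1.        ]])}
top {'intrinsics': array([[492.14678565,   0.        , 252.11055197],
       [  0.        , 492.14678565, 202.40891611],
       [  0.        ,   0.        ,   1.        ]]), 'dist': array([-0.03804882,  0.        ,  0.        ,  0.        ,  0.        ]), 'pose': array([[-1.80672845e-02,  9.91117843e-01, -1.31753534e-01,
         3.68552685e-01],
       [-9.99836638e-01, -1.79783668e-02,  1.86448801e-03,
         1.58904375e-02],
       [-5.20786025e-04,  1.31765697e-01,  9.91280752e-01,
         1.67051832e+00],
       [ 0.00000000e+00,  0.00000000e+00,  0.00000000e+00,
         1.00000000e+00]])}
```

View pics/side0.png

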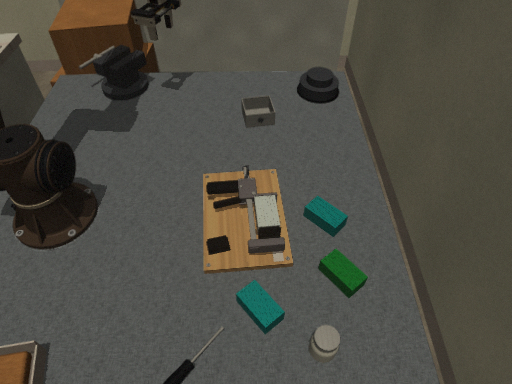

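View pics/top0.png

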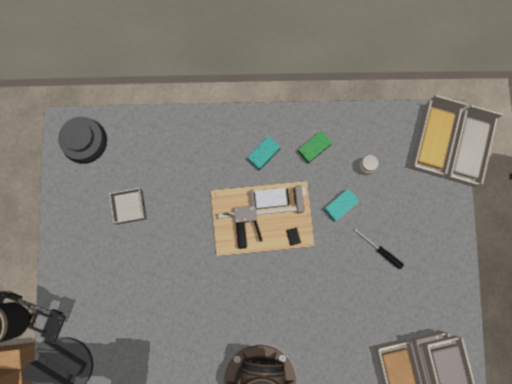

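The side view shows the board at about (246,218), with the handle and trigger on the left near (225,195), the case at (267,215) and the moving jaw at (266,245). In the top view the board is centred at (262,218), the handle at (241,235), the trigger at (258,230), the jaw at (298,200) and the release tab near (222,216). Next I'll take close crops.

```bash
python3 - <<'E'
import cv2
a=cv2.imread("pics/top0.png")[170:265,200:325]
b=cv2.imread("pics/side0.png")[155:280,190:300]
cv2.imwrite("pics/topc.png",cv2.resize(a,None,fx=6,fy=6,interpolation=cv2.INTER_CUBIC))
cv2.imwrite("pics/sidec.png",cv2.resize(b,None,fx=4.8,fy=4.8,interpolation=cv2.INTER_CUBIC))
E
```

```text
(no output)
```

View pics/topc.png

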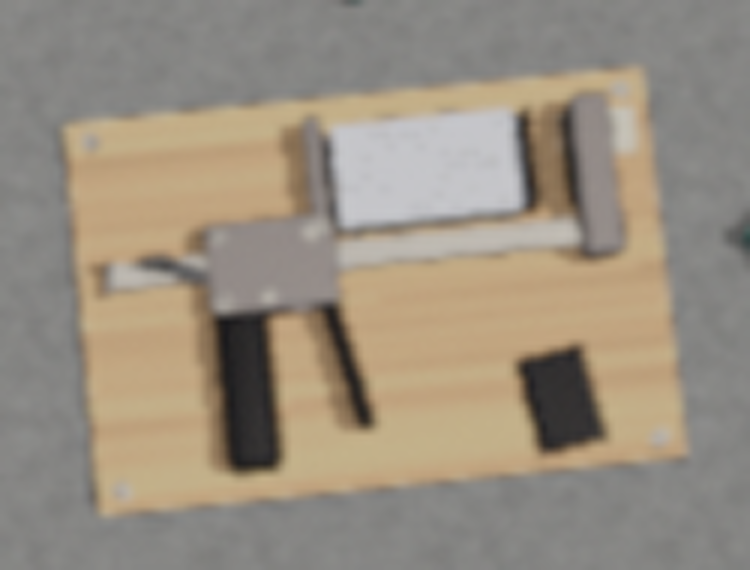

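View pics/sidec.png

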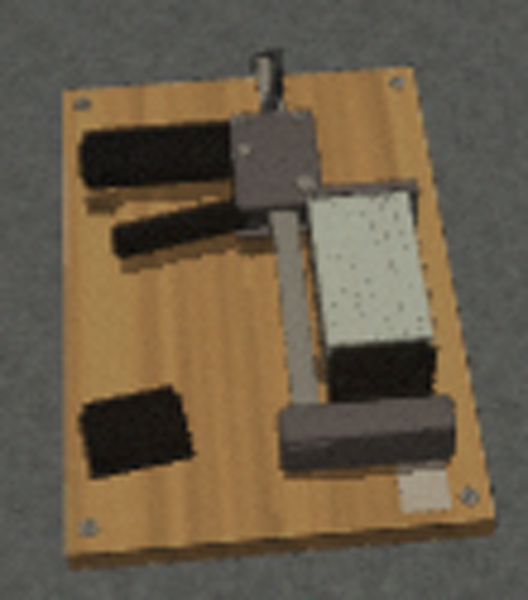

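The crops confirm the choice. The silver-white case with its black cap lies in the clamp, and the three green or turquoise blocks are decoys. I can see the tab at (265,65) in the side crop and around (155,265) in the top crop. The trigger is the thinner bar. The board corners will give me the jig pose.

```bash
cat > h.py <<'E'
import numpy as np, cv2
from plant import vision, readout
def ray(n,uv):
    c=vision.get_calibration(n);K=c["intrinsics"];T=c["pose"]
    p=cv2.undistortPoints(np.array(uv,float).reshape(-1,1,2),K,c["dist"]).reshape(-1,2)
    d=np.c_[p[:,0],-p[:,1],-np.ones(len(p))]@T[:3,:3].T
    return T[:3,3],d
def onz(n,uv,z):
    o,d=ray(n,uv); return o+d*((z-o[2])/d[:,2])[:,None]
def proj(n,P):
    c=vision.get_calibration(n);T=c["pose"]
    q=(np.array(P,float).reshape(-1,3)-T[:3,3])@T[:3,:3]
    q=q*[1,-1,-1]
    return cv2.projectPoints(q,np.zeros(3),np.zeros(3),c["intrinsics"],c["dist"])[0].reshape(-1,2)
E
python3 - <<'E'
from h import *
B=np.array([[-110,-127],[220,-127],[220,95],[-110,95]])/1000
for n,box in(("top",(170,265,200,325)),("side",(155,280,190,300))):
    im=cv2.imread(f"pics/{n}0.png"); hsv=cv2.cvtColor(im,cv2.COLOR_BGR2HSV)
    m=cv2.inRange(hsv,(8,60,60),(28,255,255)); k=np.zeros_like(m);k[box[0]:box[1],box[2]:box[3]]=m[box[0]:box[1],box[2]:box[3]]
    pts=cv2.findNonZero(k); h=cv2.convexHull(pts)
    q=None
    for e in np.linspace(1,15,57):
        a=cv2.approxPolyDP(h,e,True)
        if len(a)==4: q=a.reshape(-1,2);break
    print(n,q.tolist())
    W=onz(n,q,0.018)[:,:2]; print(W.round(4).tolist())
    # match cyc. permutations by rigid fit
    best=None
    for s in range(4):
      for rev in(1,-1):
        w=np.roll(W[::rev],s,0)
        M=w.mean(0);b=B.mean(0)
        H=(B-b).T@(w-M);U,S,Vt=np.linalg.svd(H);R=(U@np.diag([1,np.linalg.det(U@Vt)])@Vt).T
        res=w-M-(B-b)@R.T;e=np.sqrt((res**2).sum(1).mean())
        yaw=np.degrees(np.arctan2(R[1,0],R[0,0]))
        if yaw<0 and (best is None or e<best[0]): best=(e,yaw,(M-R@b),res)
    print(best)
E
```

```text
top [[313, 245], [216, 254], [211, 191], [306, 182]]
[[0.4405, -0.1887], [0.4164, 0.1366], [0.6298, 0.1518], [0.655, -0.1721]]
(np.float64(0.0043798165900760236), np.float64(-85.69120459073893), array([0.54727124, 0.03796192]), array([[ 0.00406197, -0.00148799],
       [ 0.00335869,  0.00230743],
       [-0.00352209,  0.00218573],
       [-0.00389857, -0.00300517]]))
side [[291, 266], [204, 273], [204, 173], [276, 170]]
[[0.656, -0.1807], [0.4428, -0.1974], [0.4172, 0.1411], [0.6356, 0.151]]
(np.float64(0.004713890014064543), np.float64(-86.19361045620941), array([0.55022023, 0.03447756]), array([[ 0.00101251,  0.00534175],
       [ 0.00473338, -0.00390086],
       [-0.00363223, -0.00194584],
       [-0.00211366,  0.00050495]]))
```

```bash
cat >> h.py <<'E'
X0,Y0,YAW=0.5485,0.0362,-85.9
def J(p,x0=None,y0=None,yaw=None):
    x0=X0 if x0 is None else x0;y0=Y0 if y0 is None else y0
    a=np.radians(YAW if yaw is None else yaw);p=np.array(p,float).reshape(-1,3)/1000
    c,s=np.cos(a),np.sin(a)
    return np.c_[x0+c*p[:,0]-s*p[:,1],y0+s*p[:,0]+c*p[:,1],p[:,2]]
POL=[[(-110,-127,18),(220,-127,18),(220,95,18),(-110,95,18)],[(-36,-26,65),(38,-26,65),(38,78,65),(-36,78,65)],
 [(-36,-114,63),(-4,-114,63),(-4,-22,63),(-36,-22,63)],[(-71,8,82),(-53,8,82),(-53,2,82),(-71,2,82)],[(-71,8,82),(-71,8,56),(-53,8,56),(-53,8,82)],[(181,17,66),(181,67,66),(181,67,34),(181,17,34)],[(46,-81,50),(49,-81,50),(46,-78,50)]]
def overlay(n,im,box,f,out,draw=True):
    a=im[box[0]:box[1],box[2]:box[3]]; a=cv2.resize(a,None,fx=f,fy=f,interpolation=cv2.INTER_CUBIC)
    if draw:
      for p in POL:
        q=(proj(n,J(p))-[box[2],box[0]]+0.5)*f-.5
        cv2.polylines(a,[np.round(q).astype(int)],True,(0,0,255),1)
    cv2.imwrite(out,a)
TB=(170,265,200,325);SB=(155,280,190,300)
E
python3 - <<'E'
from h import *
overlay("top",cv2.imread("pics/top0.png"),TB,6,"pics/to1.png")
overlay("side",cv2.imread("pics/side0.png"),SB,4.8,"pics/so1.png")
E
```

```text
(no output)
```

View pics/to1.png

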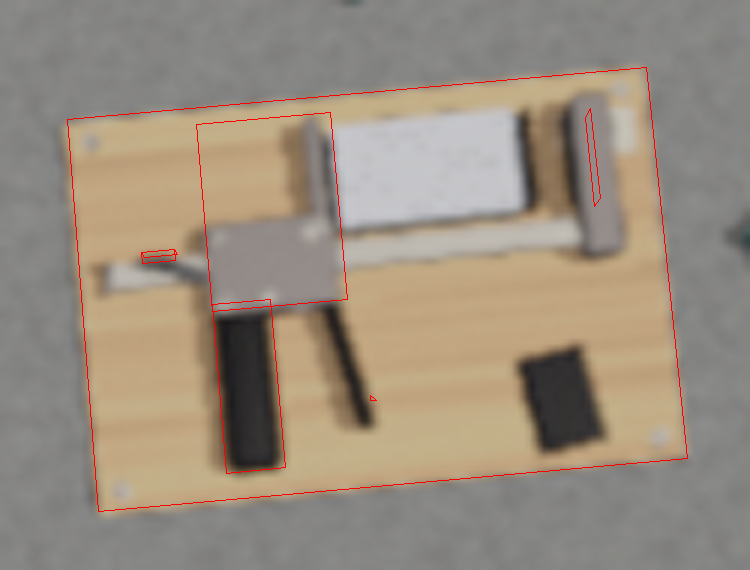

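View pics/so1.png

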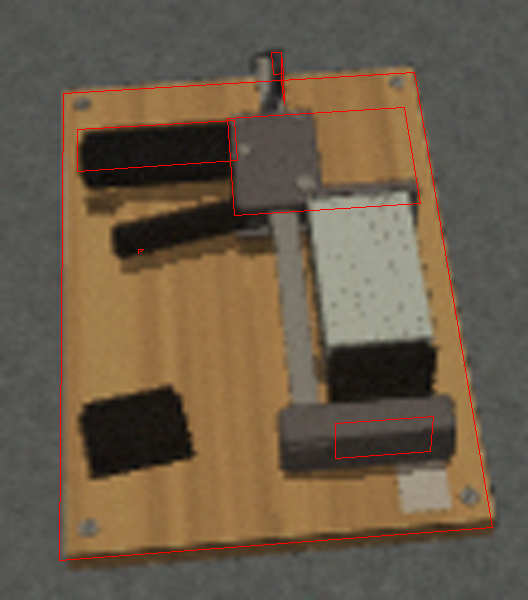

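```bash
python3 - <<'E'
import h
from h import *
h.POL[1]=[(-36,-26,65),(38,-26,65),(38,30,65),(-36,30,65)]
h.POL+= [[(-78,-8,55),(170,-8,55),(170,8,55),(-78,8,55)]]
t=cv2.imread("pics/top0.png");s=cv2.imread("pics/side0.png")
overlay("top",t,(195,255,205,275),10,"pics/to2.png")
overlay("side",s,(160,215,200,270),10,"pics/so2.png")
a=cv2.imread("pics/to2.png");b=cv2.imread("pics/so2.png");print(a.shape,b.shape)
E
```

```text
(600, 700, 3) (550, 700, 3)
```

View pics/to2.png

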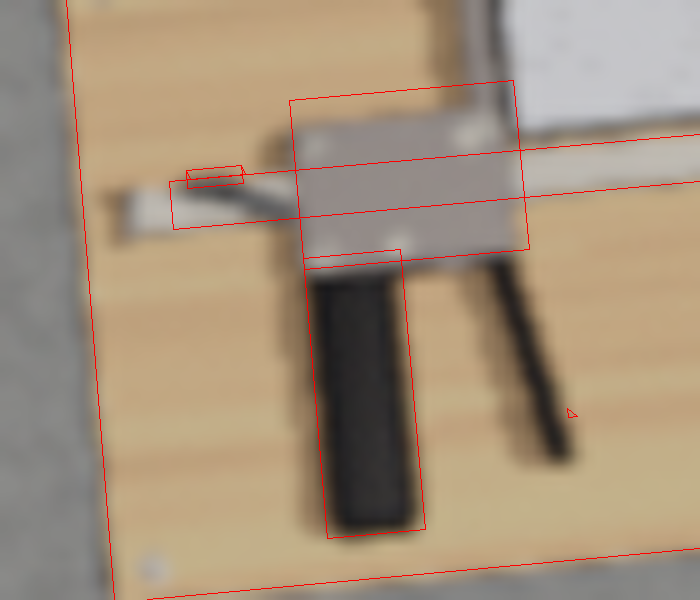

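View pics/so2.png

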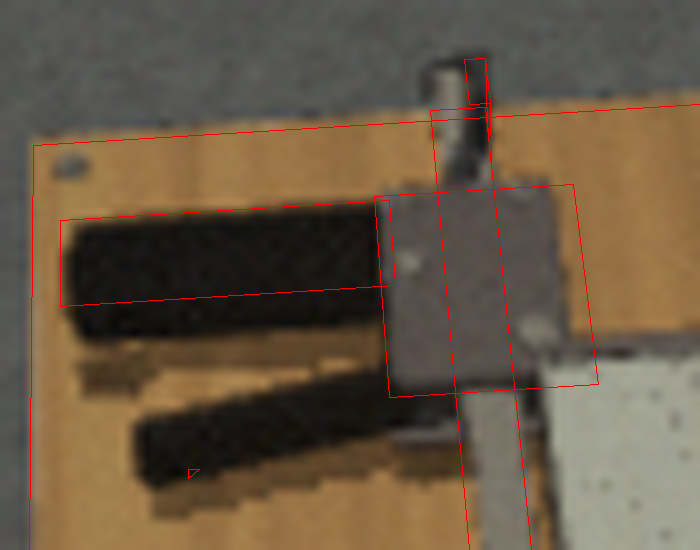

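```bash
cat >> h.py <<'E'
def st():
    s=readout.get_state(); return s
def tj(P=None):
    P=readout.get_state()["tcp_pos"] if P is None else np.array(P)
    a=np.radians(YAW);c,s=np.cos(a),np.sin(a);d=P[:2]-[X0,Y0]
    return np.array([c*d[0]+s*d[1],-s*d[0]+c*d[1],P[2]])*[1000,1000,1000]
def go(p):  # jig mm target -> units of 40 mm
    return (J(p)[0]-readout.get_state()["tcp_pos"])/.04
E
python3 - <<'E'
from h import *
from scipy.spatial.transform import Rotation as Ro
s=st();R=Ro.from_euler('xyz',s["eef_rot"],degrees=True).as_matrix();print(R.round(3))
zyaw=np.degrees(np.arctan2(R[1,2],R[0,2]));print("tool z yaw",zyaw,"jig x yaw",YAW)
print("tcp jig",tj())
for p in [(75,-84,43),(75,-84,120),(-62,30,120),(-62,30,64)]: print(p,J(p).round(4),go(p).round(2))
def face(th,yc):
    a=-th; R2=np.array([[np.cos(a),-np.sin(a)],[np.sin(a),np.cos(a)]])
    P0=np.array([23.5,14])+R2@np.array([22.5,-95]);d=R2@np.array([np.sin(.21),-np.cos(.21)])
    best=-1e9
    for y in np.linspace(yc-9.5,yc+9.5,39):
        t=(y-P0[1])/d[1]
        if t<=14.5: best=max(best,P0[0]+t*d[0])
    return best
for th in (0,.02,.13,.3,.34,.37,.4): print(th,round(face(th,-84),1))
E
```

```text
[[-0.     0.93  -0.368]
 [-0.001 -0.368 -0.93 ]
 [-1.     0.     0.002]]
tool z yaw -111.59333481538955 jig x yaw -85.9
tcp jig [-610.96961917 -257.2711093   225.69370179]
(75, -84, 43) [[ 0.4701 -0.0446  0.043 ]] [  5.55 -16.8   -4.57]
(75, -84, 120) [[ 0.4701 -0.0446  0.12  ]] [  5.55 -16.8   -2.64]
(-62, 30, 120) [[0.574  0.1002 0.12  ]] [  8.14 -13.18  -2.64]
(-62, 30, 64) [[0.574  0.1002 0.064 ]] [  8.14 -13.18  -4.04]
0 48.7
0.02 46.4
0.13 34.3
0.3 17.7
0.34 14.2
0.37 11.4
0.4 8.7
```

```bash
python3 -m handwheel '[[[0.28,-0.84,0,0.27],[0.28,-0.84,0,0.27],[0.28,-0.84,0,0.27],[0.28,-0.84,0,0.27],[0.28,-0.84,0,0.27],[0.28,-0.84,0,0.27],[0.28,-0.84,0,0.27],[0.28,-0.84,0,0.27]]]' 0 60
python3 -m handwheel '[[[0.28,-0.84,0,0.27],[0.28,-0.84,0,0.27],[0.28,-0.84,0,0.27],[0.28,-0.84,0,0.27],[0.28,-0.84,0,0.27],[0.28,-0.84,0,0.27],[0.28,-0.84,0,0.27],[0.28,-0.84,0,0.27]]]'
python3 - <<'E'
from h import *
from scipy.spatial.transform import Rotation as Ro
s=st();R=Ro.from_euler('xyz',s["eef_rot"],degrees=True).as_matrix()
print(np.degrees(np.arctan2(R[1,2],R[0,2])),tj(),go((75,-84,43)))
E
```

```text
time_s: 0.9
tcp_pos: [0.3373, 0.3498, 0.2199]
eef_rot: [-0.2, 89.5, -100.3]
contact_force: [0.3, 0.4, 0.1]
gripper_width: 0.0294
time_s: 1.7
tcp_pos: [0.4268, 0.0683, 0.2192]
eef_rot: [-4.5, 89.5, -93.3]
contact_force: [0.8, -0.1, -0.2]
gripper_width: 0.0005
-88.74642331442267 [ -40.72797934 -119.09868578  219.16070105] [ 1.08207788 -2.8230585  -4.40401753]
```

```bash
python3 -m handwheel '[[[0.27,-0.72,-0.6,0.15],[0.27,-0.72,-0.6,0.15],[0.27,-0.72,-0.6,0.15],[0.27,-0.72,-0.6,0.15],[0,0,0,0]]]'
python3 - <<'E'
from h import *
from scipy.spatial.transform import Rotation as Ro
s=st();R=Ro.from_euler('xyz',s["eef_rot"],degrees=True).as_matrix()
print(np.degrees(np.arctan2(R[1,2],R[0,2])),tj(),go((75,-84,43)),s["contact_force"])
overlay("side",vision.capture("side"),(130,280,180,310),4.6,"pics/s3.png",False)
E
```

```text
time_s: 2.2
tcp_pos: [0.4711, -0.0548, 0.1205]
eef_rot: [15.7, 89.6, -70.1]
contact_force: [-0.9, 0.1, 0.3]
gripper_width: 0.0003
-85.77058716366781 [ 85.22031371 -83.72540133 120.48255948] [-0.02511556  0.25436312 -1.93706399] [-0.94316741  0.05227089  0.33035273]
```

View pics/s3.png

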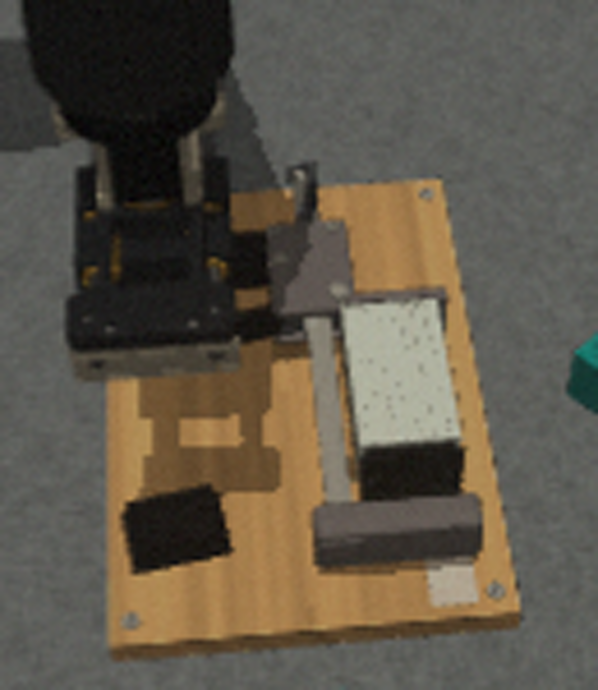

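The side view shows the gripper above the board in front of the trigger, with the spare cap at (178,525) and the moving jaw at (398,535) both clear of it. I'll go down next.

```bash
python3 -m handwheel '[[[0,0.03,-0.5,0],[0,0.02,-0.5,0],[0,0,-0.5,0],[0,0,-0.38,0],[0,0,0,0]]]'
python3 - <<'E'
from h import *
s=st();print(tj(),s["contact_force"])
overlay("side",vision.capture("side"),(130,280,180,310),4.6,"pics/s4.png",False)
overlay("top",vision.capture("top"),(170,265,200,325),6,"pics/t4.png",False)
E
```

```text
time_s: 2.75
tcp_pos: [0.4737, -0.049, 0.0481]
eef_rot: [59.6, 89.3, -26.1]
contact_force: [-0.8, -0.2, 1.1]
gripper_width: 0.0003
[ 79.60572485 -80.72190046  48.05583054] [-0.77481445 -0.21259413  1.10761252]
```

View pics/s4.png

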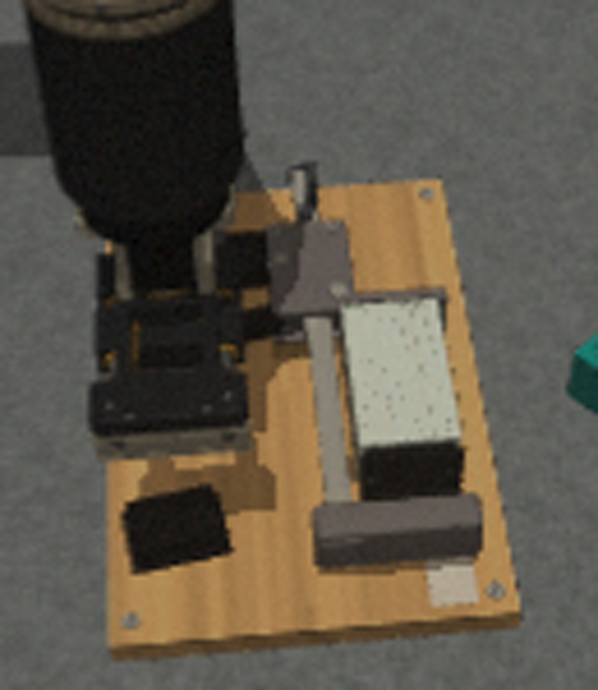

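The gripper is low in front of the trigger and nothing was disturbed. Next I'll advance slowly along jig -x (about world +y) to find contact.

```bash
python3 -m handwheel '[[[-0.08,0.1,-0.1,0],[-0.01,0.1,0,0]]]'
for i in 1 ; do python3 -m handwheel '[[[-0.01,0.1,0,0]]]'; done
python3 -c "
from h import *
print(tj())"
```

```text
time_s: 3.05
tcp_pos: [0.4725, -0.0398, 0.0475]
eef_rot: [73.2, 89.0, -12.5]
contact_force: [0.6, -0.4, -0.1]
gripper_width: 0.0005
time_s: 3.15
tcp_pos: [0.4725, -0.0352, 0.0482]
eef_rot: [75.2, 89.0, -10.5]
contact_force: [-0.2, 0.7, 1.0]
gripper_width: 0.0005
[ 65.73269698 -80.95169049  48.22453038]
```

```bash
python3 -m handwheel '[[[-0.01,0.1,0,0]]]'; python3 -m handwheel '[[[-0.01,0.1,0,0]]]'
python3 -c "
from h import *
print(tj())"
```

```text
time_s: 3.25
tcp_pos: [0.4721, -0.0307, 0.0487]
eef_rot: [75.8, 88.9, -9.9]
contact_force: [0.1, -2.9, -0.7]
gripper_width: 0.0003
time_s: 3.35
tcp_pos: [0.4713, -0.0265, 0.0489]
eef_rot: [75.0, 88.9, -10.7]
contact_force: [-0.0, -1.7, -0.1]
gripper_width: 0.0007
[ 57.00173468 -81.48206132  48.86180172]
```

```bash
cat > p.py <<'E'
from h import *
s=st();f=s["contact_force"];a=np.radians(YAW)
print("jig",tj().round(1),"Fx_jig %.1f"%(f[0]*np.cos(a)+f[1]*np.sin(a)),f.round(1),"t",round(s["time_s"],2))
E
python3 -m handwheel '[[[-0.02,0.1,-0.03,0],[-0.02,0.1,-0.03,0]]]' >/dev/null; python3 p.py
python3 -m handwheel '[[[-0.01,0.1,-0.03,0],[-0.01,0.1,-0.03,0]]]'>/dev/null; python3 p.py
python3 -m handwheel '[[[-0.01,0.1,-0.03,0]]]'>/dev/null; python3 p.py
```

```text
jig [ 48.3 -82.2  46.8] Fx_jig 2.1 [ 1.2 -2.   1.5] t 3.55
jig [ 40.1 -82.4  44.5] Fx_jig 6.1 [ 0.7 -6.   3.8] t 3.75
jig [ 36.3 -82.6  43.5] Fx_jig 7.6 [ 0.2 -7.6  5.1] t 3.85
```

```bash

python3 -m handwheel '[[[-0.01,0.1,0.0,0]]]'>/dev/null; python3 p.py
python3 -m handwheel '[[[-0.01,0.1,0.0,0]]]'>/dev/null; python3 p.py
python3 -m handwheel '[[[0,0.07,0,0]]]'>/dev/null; python3 p.py
```

```text
jig [ 32.5 -82.6  43.5] Fx_jig 7.5 [ 2.7 -7.3  0.5] t 3.95
jig [ 28.7 -82.4  43.5] Fx_jig 8.5 [ 3.9 -8.3  0.2] t 4.05
jig [ 26.2 -82.1  43.5] Fx_jig 8.1 [ 2.8 -8.   0.7] t 4.15
```

```bash

python3 -m handwheel '[[[0,0.05,0.0,0]]]'>/dev/null; python3 p.py
python3 -m handwheel '[[[0,0.05,0.0,0]]]'>/dev/null; python3 p.py
```

```text
jig [ 24.6 -81.9  43.5] Fx_jig 9.2 [ 2.8 -9.   2.3] t 4.25
jig [ 23.3 -81.8  43.5] Fx_jig 18.6 [  5.9 -18.2   2. ] t 4.35
```

The end stop is at TCP x≈23.8, with a steep rise while the jaw is still free. Now I'll retract and check the jaw.

```bash

python3 -m handwheel '[[[0.02,-0.3,0.0,0],[0.02,-0.3,0,0],[0.02,-0.3,0,0],[0.02,-0.25,0,0],[0,0,0,0]]]'>/dev/null; python3 p.py
python3 - <<'E'
from h import *
overlay("side",vision.capture("side"),(130,280,180,310),4.6,"pics/s5.png",False)
overlay("top",vision.capture("top"),(170,265,200,325),6,"pics/t5.png",False)
E
```

```text
jig [ 72.5 -81.5  43. ] Fx_jig 0.0 [-0.2 -0.1 -0.2] t 4.85
```

View pics/s5.png

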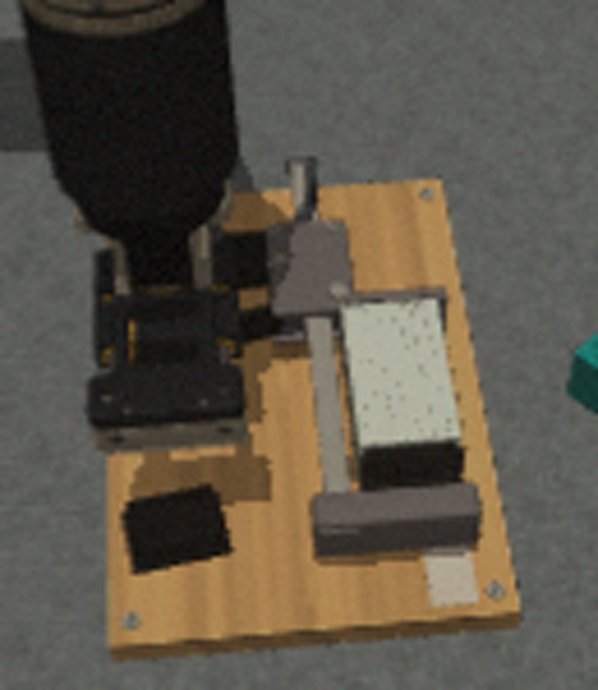

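View pics/t5.png

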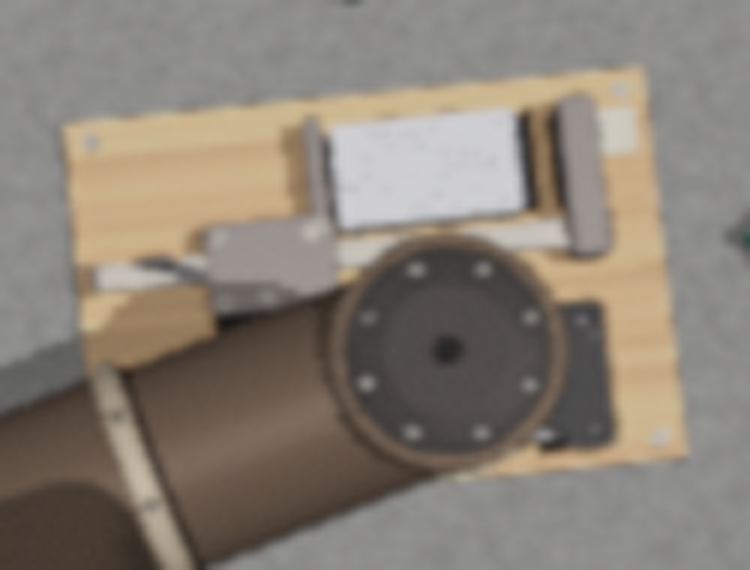

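In the top crop the jaw moved from about x=585 to 577, roughly one 7 mm tooth, and everything else is still in place. Stroke 2.

```bash

python3 -m handwheel '[[[0,0.15,0,0],[0,0.15,0,0],[0,0.15,0,0],[-0.01,0.15,0,0],[-0.01,0.15,0,0],[-0.01,0.15,0,0]]]'>/dev/null; python3 p.py
python3 -m handwheel '[[[-0.01,0.1,0,0],[-0.01,0.1,0,0]]]'>/dev/null; python3 p.py
```

```text
jig [ 33.7 -82.   42.7] Fx_jig 8.2 [ 3.5 -8.  -0.7] t 5.55
jig [ 25.1 -81.5  42.9] Fx_jig 9.4 [ 4.7 -9.1 -3.5] t 5.75
```

```bash

python3 -m handwheel '[[[0.02,-0.3,0.0,0],[0.02,-0.3,0.01,0],[0.02,-0.3,0.01,0],[0.01,-0.2,0,0],[0,0,0,0]]]'>/dev/null; python3 p.py
python3 -m handwheel '[[[0,0.15,0,0],[0,0.15,0,0],[0,0.15,0,0],[-0.01,0.15,0,0],[-0.01,0.12,0,0]]]'>/dev/null; python3 p.py
python3 -m handwheel '[[[-0.01,0.08,0,0]]]'>/dev/null; python3 p.py
```

```text
jig [ 71.1 -80.9  44.1] Fx_jig -0.6 [-0.3  0.6  1.2] t 6.25
jig [ 41.4 -81.2  43.7] Fx_jig 5.8 [-1.5 -5.9  2.2] t 6.75
jig [ 37.8 -81.4  43.8] Fx_jig 8.2 [ 2.6 -8.  -1.2] t 6.85
```

```bash

python3 -m handwheel '[[[-0.01,0.08,0,0]]]'>/dev/null; python3 p.py
python3 -m handwheel '[[[-0.01,0.08,0,0]]]'>/dev/null; python3 p.py
```

```text
jig [ 34.3 -81.4  43.9] Fx_jig 9.5 [ 3.4 -9.3 -1.3] t 6.95
jig [ 31.  -81.3  44. ] Fx_jig 12.4 [  5.7 -12.1  -4.1] t 7.05
```

```bash

python3 -m handwheel '[[[-0.01,0.08,0,0]]]'>/dev/null; python3 p.py
```

```text
jig [ 28.2 -81.2  44. ] Fx_jig 15.3 [  6.4 -14.8  -4.5] t 7.15
```

```bash

python3 -m handwheel '[[[-0.01,0.04,0,0]]]'>/dev/null; python3 p.py
```

```text
jig [ 26.9 -81.1  44.1] Fx_jig 13.7 [  6.7 -13.3  -4. ] t 7.25
```

```bash

python3 -m handwheel '[[[-0.01,0.03,0,0]]]'>/dev/null; python3 p.py
python3 -m handwheel '[[[-0.01,0.03,0,0]]]'>/dev/null; python3 p.py
```

```text
jig [ 26.3 -81.   44.1] Fx_jig 15.6 [  6.4 -15.2  -5. ] t 7.35
jig [ 25.7 -80.9  44.1] Fx_jig 14.5 [  7.2 -14.1  -4.1] t 7.45
```

```bash

python3 -m handwheel '[[[-0.01,0.03,0,0]]]'>/dev/null; python3 p.py
python3 -m handwheel '[[[0.02,-0.3,0.0,0],[0.02,-0.3,0.01,0],[0.02,-0.3,0.01,0],[0.01,-0.2,0,0],[0,0,0,0]]]'>/dev/null; python3 p.py
python3 - <<'E'
from h import *
overlay("side",vision.capture("side"),(130,280,180,310),4.6,"pics/s6.png",False)
overlay("top",vision.capture("top"),(170,265,200,325),6,"pics/t6.png",False)
E
```

```text
jig [ 25.2 -80.8  44.1] Fx_jig 15.6 [  6.8 -15.1  -3.8] t 7.55
jig [ 70.6 -80.   45.3] Fx_jig 0.1 [-0.6 -0.1 -0.6] t 8.05
```

View pics/t6.png

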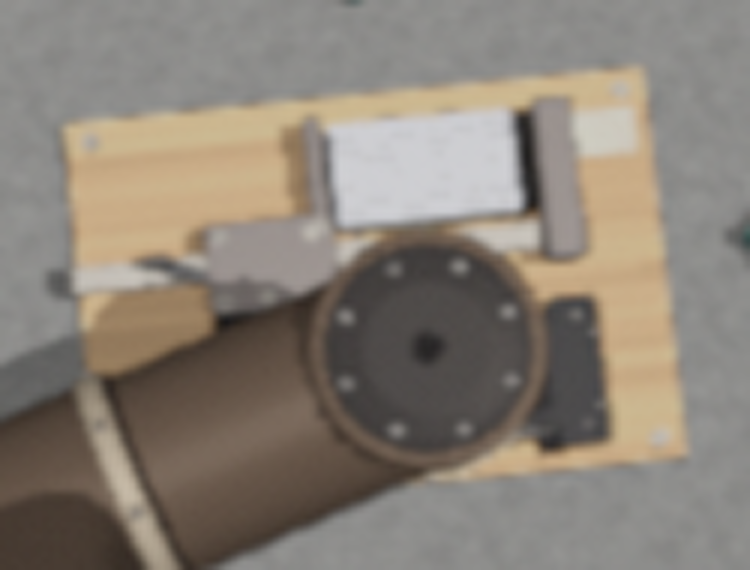

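The jaw is now against the cap at about (535,160). Stroke 4 goes by feel.

```bash

python3 -m handwheel '[[[-0.03,0.15,-0.02,0],[-0.02,0.15,-0.02,0],[0,0.15,0,0],[-0.01,0.15,0,0],[-0.01,0.1,0,0]]]'>/dev/null; python3 p.py
python3 -m handwheel '[[[-0.01,0.06,0,0]]]'>/dev/null; python3 p.py
python3 -m handwheel '[[[-0.01,0.06,0,0]]]'>/dev/null; python3 p.py
```

```text
jig [ 40.2 -82.3  43.4] Fx_jig 12.9 [  3.2 -12.7   1.1] t 8.65
jig [ 37.9 -82.3  43.5] Fx_jig 13.3 [  5.3 -12.9  -2.4] t 8.75
jig [ 35.8 -82.4  43.6] Fx_jig 13.3 [  6.8 -12.8  -3.3] t 8.85
```

```bash

python3 -m handwheel '[[[-0.01,0.05,0,0]]]'>/dev/null; python3 p.py
python3 -m handwheel '[[[-0.01,0.05,0,0]]]'>/dev/null; python3 p.py
```

```text
jig [ 34.3 -82.3  43.6] Fx_jig 12.7 [  6.7 -12.3  -4.2] t 8.95
jig [ 32.8 -82.3  43.7] Fx_jig 13.4 [  5.9 -13.   -3.1] t 9.05
```

```bash

python3 -m handwheel '[[[-0.01,0.05,0,0]]]'>/dev/null; python3 p.py
python3 -m handwheel '[[[-0.01,0.05,0,0]]]'>/dev/null; python3 p.py
```

```text
jig [ 31.6 -82.3  43.7] Fx_jig 17.9 [  8.6 -17.3  -3.9] t 9.15
jig [ 30.7 -82.3  43.7] Fx_jig 21.1 [ 10.  -20.5  -4.9] t 9.25
```

```bash

python3 -m handwheel '[[[-0.01,0.04,0,0]]]'>/dev/null; python3 p.py
python3 -m handwheel '[[[-0.01,0.04,0,0]]]'>/dev/null; python3 p.py
```

```text
jig [ 30.4 -82.3  43.8] Fx_jig 20.4 [  9.5 -19.8  -5.1] t 9.35
jig [ 30.3 -82.3  43.9] Fx_jig 21.3 [  9.9 -20.7  -4.5] t 9.45
```

The force climbed steeply (13 → 18 → 21 N) at about 0.33 rad, before the stroke's end, so the cap feels home. I'll back off now and look.

```bash

python3 -m handwheel '[[[0.02,-0.3,0.0,0],[0.02,-0.3,0.01,0],[0.02,-0.3,0.01,0],[0.01,-0.2,0,0],[0,0,0,0]]]'>/dev/null; python3 p.py
python3 - <<'E'
from h import *
s=vision.capture("side");t=vision.capture("top");cv2.imwrite("pics/s7r.png",s);cv2.imwrite("pics/t7r.png",t)
overlay("side",s,(190,260,240,310),8,"pics/s7.png",False)
overlay("top",t,(170,265,200,325),6,"pics/t7.png",False)
E
```

```text
jig [ 75.2 -81.2  44.9] Fx_jig 0.0 [-0.1 -0.  -0.3] t 9.95
```

View pics/s7.png

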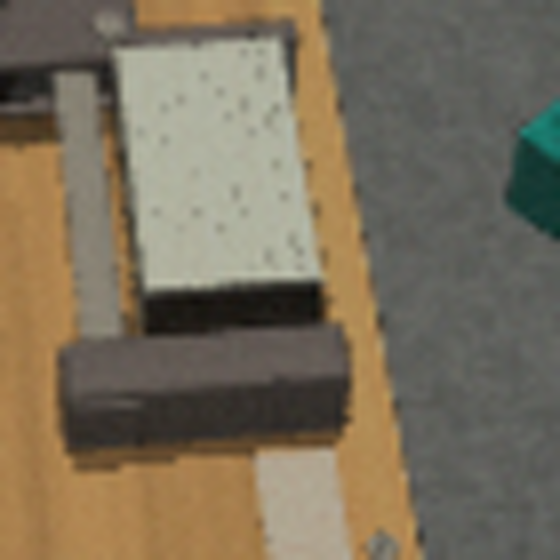

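View pics/t7.png

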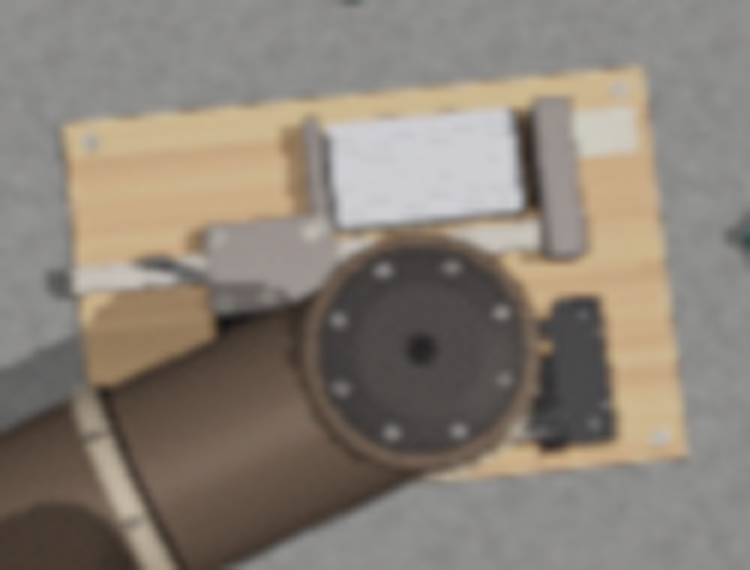

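```bash
python3 - <<'E'
from h import *
import numpy as np
xs=np.arange(126,186,2)
print(xs.tolist())
for f in ("top0.png","t7r.png"):
    im=cv2.cvtColor(cv2.imread("pics/"+f),cv2.COLOR_BGR2GRAY).astype(np.float32)
    acc=0
    for y in np.arange(24,60,3):
        q=proj("top",J([(x,y,70) for x in xs])).astype(np.float32)
        acc=acc+cv2.remap(im,q[:,0].reshape(1,-1),q[:,1].reshape(1,-1),cv2.INTER_LINEAR)[0]
    print(f,(acc/12).round().astype(int).tolist())
im=cv2.imread("pics/t7r.png"); print(cv2.imwrite("pics/t7z.png",np.hstack([cv2.resize(cv2.imread(f"pics/{n}")[180:215,270:310],None,fx=9,fy=9,interpolation=cv2.INTER_NEAREST) for n in("top0.png","t7r.png")])))
E
```

```text
[126, 128, 130, 132, 134, 136, 138, 140, 142, 144, 146, 148, 150, 152, 154, 156, 158, 160, 162, 164, 166, 168, 170, 172, 174, 176, 178, 180, 182, 184]
top0.png [196, 196, 197, 195, 188, 172, 143, 105, 75, 67, 84, 102, 114, 119, 120, 119, 116, 109, 93, 72, 59, 69, 92, 115, 130, 138, 140, 141, 141, 141]
t7r.png [204, 204, 203, 199, 187, 163, 128, 92, 65, 54, 61, 83, 109, 130, 142, 147, 149, 149, 149, 149, 149, 153, 163, 174, 183, 188, 189, 189, 189, 189]
True
```

View pics/t7z.png

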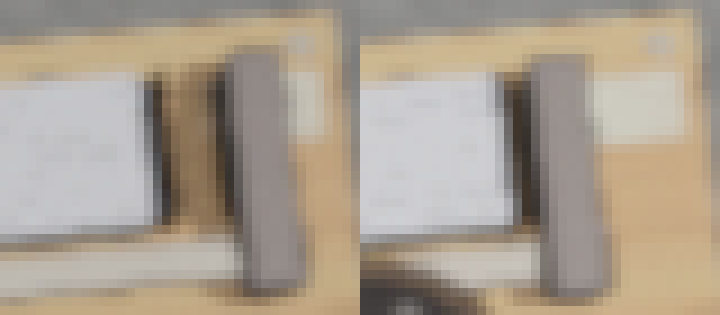

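Jaw displacement is about 21 mm, which is 3 full teeth, and the last stroke ended hard before full travel. The cap's dark strip now starts at the mouth (x≈138 mm) with a gap before the jaw. I'll release, then check the cap with the jaw out of the way, since I can pump again if needed. Raising the tool and moving over to the tab.

```bash

python3 -m handwheel '[[[0,0,0.6,0],[0,0,0.6,0],[0,0,0.6,0],[0,0,0.3,0]]]'>/dev/null; python3 p.py; python3 -c "
from h import *
print(go((-64,34,125)))"
```

```text
jig [ 73.7 -83.1 129.7] Fx_jig 0.4 [-0.1 -0.4 -0. ] t 10.45
[ 2.67377506  3.64342953 -0.11677754]
```

```bash

python3 -m handwheel '[[[0.44,0.6,0,0],[0.44,0.6,0,0],[0.44,0.6,0,0],[0.44,0.6,0,0],[0.44,0.6,0,0],[0.4,0.5,0,0],[0,0,0,0]]]'; python3 p.py; python3 -c "
from h import *
from scipy.spatial.transform import Rotation as Ro
R=Ro.from_euler('xyz',st()['eef_rot'],degrees=True).as_matrix();print(np.degrees(np.arctan2(R[1,2],R[0,2])))
print(go((-64,34,66)))"
```

```text
time_s: 11.15
tcp_pos: [0.5787, 0.1063, 0.1332]
eef_rot: [24.3, 87.5, -60.1]
contact_force: [-0.4, 0.3, -0.3]
gripper_width: 0.0004
jig [-67.7  35.2 133.2] Fx_jig -0.3 [-0.4  0.3 -0.3] t 11.15
-84.43091644707219
[-0.02239432 -0.09524988 -1.67993126]
```

```bash

python3 -m handwheel '[[[0,-0.05,-0.5,-0.1],[0,-0.03,-0.5,-0.1],[0,0,-0.45,-0.1],[0,0,-0.18,0],[0,0,0,0]]]'>/dev/null; python3 p.py
python3 - <<'E'
from h import *
s=vision.capture("side");cv2.imwrite("pics/s8r.png",s)
overlay("side",s,(140,260,190,310),5,"pics/s8.png",False)
print(go((-64,22,66)))
E
```

```text
jig [-66.4  33.7  66. ] Fx_jig -0.4 [-0.6  0.3  0.6] t 11.65
[-0.29314093 -0.08292416 -0.01391203]
```

View pics/s8.png

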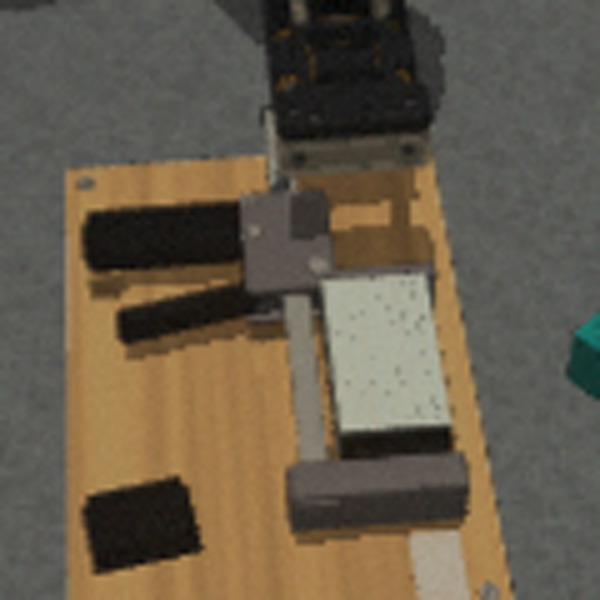

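The gripper is beside the tab on its +y side, and the trigger and loose things are undisturbed. I'll push towards the handle in small steps.

```bash

sed -i 's/"t",round/"Fy_jig %.1f"%(-f[0]*np.sin(a)+f[1]*np.cos(a)),"t",round/' p.py
python3 -m handwheel '[[[-0.12,-0.02,0,0],[-0.12,-0.02,0,0]]]'>/dev/null; python3 p.py
python3 -m handwheel '[[[-0.1,-0.01,0,0]]]'>/dev/null; python3 p.py
python3 -m handwheel '[[[-0.08,-0.01,0,0]]]'>/dev/null; python3 p.py
```

```text
jig [-65.8  24.8  68.1] Fx_jig -0.1 [0.3 0.2 0.3] Fy_jig 0.3 t 11.9
jig [-65.7  20.6  68.8] Fx_jig -0.3 [0.8 0.3 0.3] Fy_jig 0.8 t 12.0
jig [-65.8  17.5  69.6] Fx_jig -1.6 [ 3.7  1.8 -2.5] Fy_jig 3.8 t 12.1
```

```bash

python3 -m handwheel '[[[-0.08,-0.01,0,0]]]'>/dev/null; python3 p.py
python3 -m handwheel '[[[-0.08,-0.01,0,0]]]'>/dev/null; python3 p.py
```

```text
jig [-66.3  15.2  70.3] Fx_jig -2.2 [ 4.   2.5 -1.2] Fy_jig 4.2 t 12.2
jig [-66.8  12.7  70.9] Fx_jig -1.1 [ 3.5  1.4 -1.5] Fy_jig 3.6 t 12.3
```

```bash

python3 -m handwheel '[[[-0.08,0,-0.01,0]]]'>/dev/null; python3 p.py
python3 -m handwheel '[[[-0.06,0,-0.01,0]]]'>/dev/null; python3 p.py
```

```text
jig [-67.5  10.   71. ] Fx_jig -2.6 [3.1 2.9 0.6] Fy_jig 3.3 t 12.4
jig [-68.1   7.9  70.9] Fx_jig -1.2 [ 2.6  1.4 -0.1] Fy_jig 2.7 t 12.5
```

```bash

python3 -m handwheel '[[[-0.04,0,-0.01,0]]]'>/dev/null; python3 p.py
python3 -m handwheel '[[[-0.03,0,-0.01,0]]]'>/dev/null; python3 p.py
```

```text
jig [-68.5   6.5  70.8] Fx_jig -2.3 [2.4 2.5 1.1] Fy_jig 2.6 t 12.6
jig [-68.8   6.2  70.9] Fx_jig 1.2 [ 6.8 -0.7  1. ] Fy_jig 6.8 t 12.7
```

```bash

python3 -m handwheel '[[[-0.01,0,0,0],[-0.01,0,0,0],[-0.01,0,0,0],[-0.01,0,0,0]]]'>/dev/null; python3 p.py
python3 -m handwheel '[[[-0.01,0,0,0],[-0.01,0,0,0],[-0.01,0,0,0],[-0.01,0,0,0],[-0.01,0,0,0],[-0.01,0,0,0]]]'>/dev/null; python3 p.py
python3 -m handwheel '[[[-0.01,0,0,0],[-0.01,0,0,0],[-0.01,0,0,0],[-0.01,0,0,0],[-0.01,0,0,0],[-0.01,0,0,0]]]'>/dev/null; python3 p.py
python3 - <<'E'
from h import *
s=vision.capture("side");cv2.imwrite("pics/s9r.png",s)
overlay("side",s,(140,280,190,310),4.2,"pics/s9.png",True)
t=vision.capture("top");cv2.imwrite("pics/t9r.png",t)
overlay("top",t,(170,265,200,325),6,"pics/t9.png",False)
E
```

```text
jig [-68.6   6.3  71.2] Fx_jig -1.1 [ 4.6  1.4 -0.8] Fy_jig 4.7 t 13.1
jig [-68.6   6.3  71.2] Fx_jig -0.4 [ 5.8  0.8 -1.5] Fy_jig 5.9 t 13.7
jig [-68.7   6.4  71.3] Fx_jig -0.5 [ 5.1  0.9 -1.1] Fy_jig 5.1 t 14.3
```

View pics/s9.png

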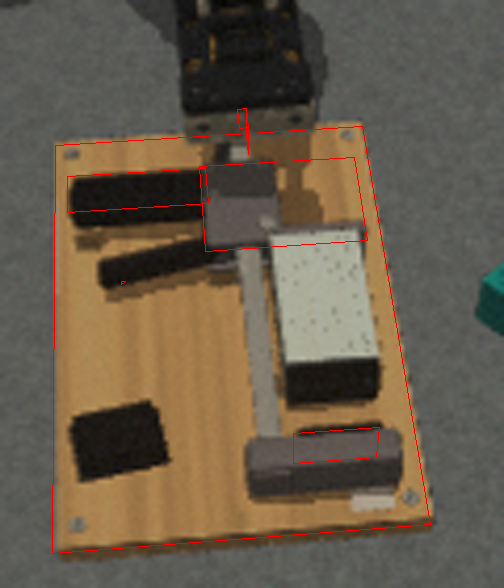

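View pics/t9.png

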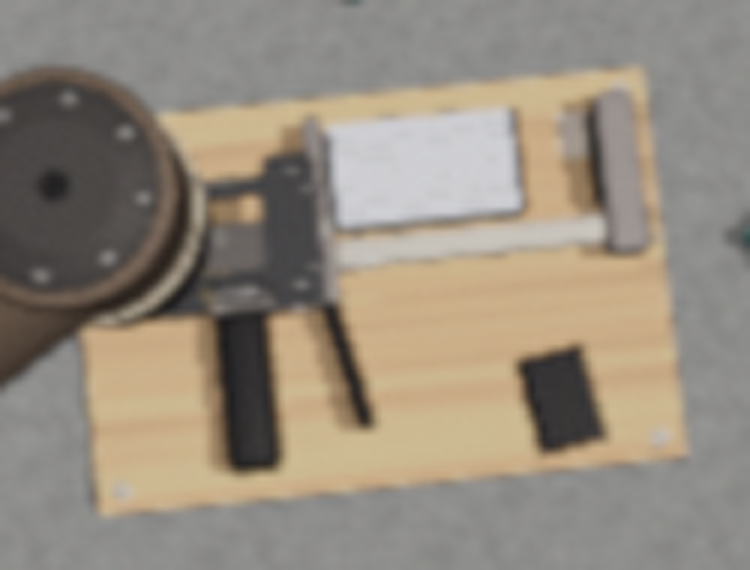

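The jaw has run all the way out. In the top crop it sits at (620,170), and the side overlay of the open pad lines up with it. The cap now shows only a thin dark edge at (520,160). I'll measure both.

```bash
python3 - <<'E'
from h import *
xs=np.arange(126,196,2)
print(xs.tolist())
for f in ("top0.png","t9r.png"):
    im=cv2.cvtColor(cv2.imread("pics/"+f),cv2.COLOR_BGR2GRAY).astype(np.float32)
    acc=0
    for y in np.arange(24,60,3):
        q=proj("top",J([(x,y,70) for x in xs])).astype(np.float32)
        acc=acc+cv2.remap(im,q[:,0].reshape(1,-1),q[:,1].reshape(1,-1),cv2.INTER_LINEAR)[0]
    print(f,(acc/12).round().astype(int).tolist())
cv2.imwrite("pics/t9z.png",np.hstack([cv2.resize(cv2.imread(f"pics/{n}")[180:215,270:315],None,fx=8,fy=8,interpolation=cv2.INTER_NEAREST) for n in("top0.png","t9r.png")]))
# case length from side: far top edge to mouth
for f in ("side0.png","s9r.png"):
    im=cv2.cvtColor(cv2.imread("pics/"+f),cv2.COLOR_BGR2GRAY).astype(np.float32);acc=0;x2=np.arange(30,156,2)
    for y in np.arange(24,60,3):
        q=proj("side",J([(x,y,70) for x in x2])).astype(np.float32)
        acc=acc+cv2.remap(im,q[:,0].reshape(1,-1),q[:,1].reshape(1,-1),cv2.INTER_LINEAR)[0]
    print(f,list(zip(x2[50:].tolist(),(acc/12).round().astype(int)[50:].tolist())))
E
```

```text
[126, 128, 130, 132, 134, 136, 138, 140, 142, 144, 146, 148, 150, 152, 154, 156, 158, 160, 162, 164, 166, 168, 170, 172, 174, 176, 178, 180, 182, 184, 186, 188, 190, 192, 194]
top0.png [196, 196, 197, 195, 188, 172, 143, 105, 75, 67, 84, 102, 114, 119, 120, 119, 116, 109, 93, 72, 59, 69, 92, 115, 130, 138, 140, 141, 141, 141, 141, 142, 149, 160, 170]
t9r.png [204, 205, 204, 199, 187, 167, 147, 145, 156, 169, 175, 177, 177, 176, 177, 176, 175, 171, 163, 153, 145, 141, 138, 134, 122, 101, 77, 64, 76, 101, 124, 140, 147, 149, 150]
side0.png [(130, 158), (132, 150), (134, 120), (136, 73), (138, 41), (140, 28), (142, 25), (144, 25), (146, 24), (148, 23), (150, 23), (152, 22), (154, 21)]
s9r.png [(130, 165), (132, 133), (134, 78), (136, 42), (138, 27), (140, 24), (142, 23), (144, 23), (146, 23), (148, 24), (150, 25), (152, 25), (154, 24)]
```

View pics/t9z.png

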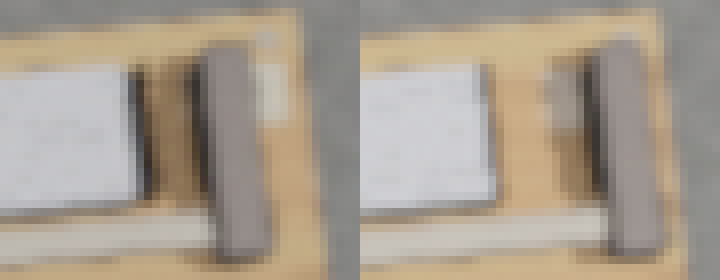

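The cap's dark strip went from about 4.6 mm of equivalent black to about 2 mm, so only the flange is left outside the case. The pad edge is at x≈181, which is its open position. The steep force climb agrees that the cap is home. Now I'll let go of the tab and lift away.

```bash

python3 -m handwheel '[[[0.2,0.01,0,0],[0.2,0.01,0,0],[0.25,0.01,0,0],[0.1,0,0.3,0],[0,0,0.7,0],[0,0,0.7,0],[0,0,0.7,0],[0,0.3,0.6,0]]]'>/dev/null; python3 p.py
python3 -m handwheel '[[[0,0.7,0.3,0],[0,0.7,0,0],[0,0.7,0,0],[0,0.7,0,0],[0,0.6,0,0],[0,0,0,0],[0,0,0,0],[0,0,0,0]]]'>/dev/null; python3 p.py
python3 - <<'E'
from h import *
s=vision.capture("side");cv2.imwrite("pics/s10r.png",s)
t=vision.capture("top");cv2.imwrite("pics/t10r.png",t)
overlay("top",t,(170,265,200,325),6,"pics/t10.png",False)
overlay("side",s,(140,280,190,310),4.2,"pics/s10.png",False)
d=cv2.absdiff(t,cv2.imread("pics/top0.png")).max(2)
print([(cv2.boundingRect(c)) for c in cv2.findContours((d>45).astype(np.uint8),0,1)[0] if cv2.contourArea(c)>6])
E
```

```text
jig [-74.1  33.3 187.1] Fx_jig -0.5 [ 0.4  0.5 -0.8] Fy_jig 0.5 t 15.2
jig [-213.6   45.8  201.6] Fx_jig 0.4 [-0.3 -0.5  0.6] Fy_jig -0.3 t 16.0
[(284, 368, 14, 16), (278, 360, 6, 5), (225, 344, 19, 13), (86, 343, 51, 41), (35, 342, 5, 8), (0, 318, 2, 16), (0, 286, 75, 56), (88, 220, 12, 11), (215, 214, 7, 5), (42, 212, 191, 172), (286, 186, 15, 28), (150, 176, 51, 35), (82, 154, 83, 83)]
```

View pics/t10.png

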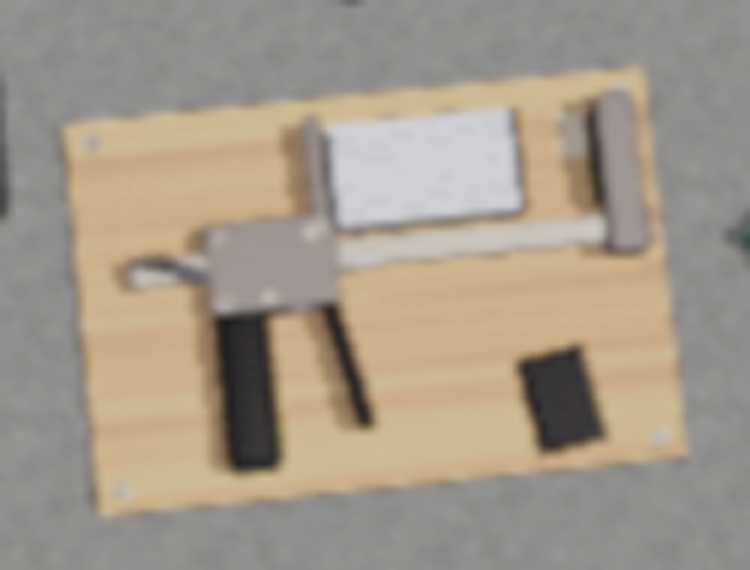

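View pics/s10.png

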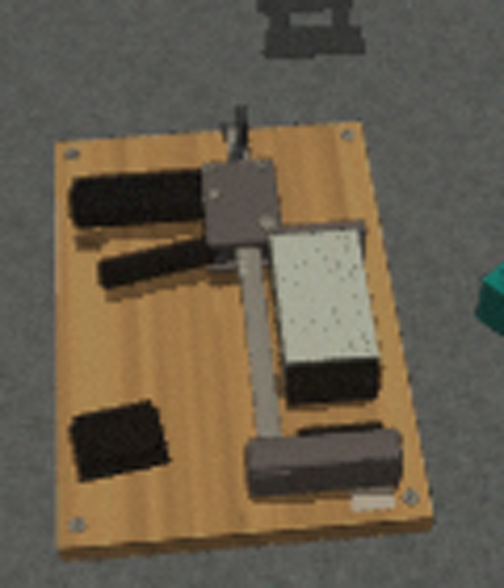

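The jaw is fully open, the trigger and release are back at rest, and the case lies in its nest. One more check on the cap: its front face against the mouth edge in the side view.

```bash
python3 - <<'E'
from h import *
for f in ("side0.png","s10r.png"):
    g=cv2.cvtColor(cv2.imread("pics/"+f),cv2.COLOR_BGR2GRAY).astype(np.float32)
    for z,x2 in((70,np.arange(126,146,1.)),(30,np.arange(132,166,1.))):
        acc=0
        for y in np.arange(26,58,3):
            q=proj("side",J([(x,y,z) for x in x2])).astype(np.float32)
            acc=acc+cv2.remap(g,q[:,0].reshape(1,-1),q[:,1].reshape(1,-1),cv2.INTER_LINEAR)[0]
        print(f,z,x2[0],(acc/11).round().astype(int).tolist())
E
```

```text
side0.png 70 126.0 [159, 159, 159, 159, 158, 156, 151, 138, 119, 97, 73, 55, 40, 32, 28, 26, 25, 25, 24, 24]
side0.png 30 132.0 [23, 23, 22, 22, 21, 21, 22, 24, 26, 27, 29, 35, 45, 58, 70, 77, 79, 81, 81, 82, 82, 82, 82, 83, 83, 83, 84, 84, 85, 84, 83, 81, 76, 70]
s10r.png 70 126.0 [162, 163, 164, 164, 160, 148, 129, 101, 75, 54, 40, 31, 26, 24, 23, 22, 23, 23, 23, 24]
s10r.png 30 132.0 [23, 23, 25, 30, 40, 52, 64, 71, 80, 91, 104, 114, 120, 122, 123, 123, 123, 123, 122, 116, 103, 83, 63, 47, 38, 34, 40, 51, 65, 75, 81, 83, 84, 84]
```

The cap face now stands about 4 to 5 mm from the mouth edge, where the flange alone is 4 mm. It was about 9 mm at the start, so the cap is home. Handing in.

```bash
python3 -c "
from plant import close_job
print(close_job())"
```

```text
the job is handed in; nothing more can be done
None
```

The cap is pressed home, the jaw is back at its open stop, and the job is handed in; the robot's clock read about 16 s of the 58 s allowed. No verdict is reported.

**Pumping:** I gave the trigger three full strokes and a fourth by feel. On the fourth the force climbed from 13 to 21 N at about 0.33 rad, before the stroke's end, and I stopped there. That peak is above the 17 to 19 N called plenty but under the 22 N that may crack the cap.

**Release:** I pushed the tab over about 12 mm to its stop and held it about 1.6 s, until the jaw had sprung out. Then I let go and moved clear.

**Last checks:**
- **Cap:** The cap face stands about 4 to 5 mm from the case mouth, against about 9 mm at the start and 4 mm when fully home. The pictures resolve only about 1 to 2 mm, so the 1.5 mm limit rests mainly on the force climb.
- **Clamp:** The jaw pad is at x≈181 mm, its open position. The trigger and release tab look back at rest.
- **Surroundings:** The case lies in its nest, about 1 to 2 mm closer to the fixed jaw than at the start. The top view showed no change at the spare cap, screwdriver or jar. The junction box was partly behind the arm or its shadow in that view, so I could not check it there, but the tool stayed well clear of it.
- **Contact:** The force on the tool was about zero at the end, so the robot was touching nothing.

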